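# Lift the hot steriliser lid with the lid lifter

## Task

The steriliser is hot: pick up the lid lifter, slide its two tines under the loop on the lid and, keeping the lid balanced and level, lift it off and set it down gently, flat and whole, on the middle of the wire cooling rack. Then slide the lifter clear and stand it upright on the middle of its round grey pad. Do not touch the lid or the steriliser with the gripper or arm, and leave the bottle, the plaster roll and the small carton where they are.

Things in the scene. Friction and masses are not known exactly. Their poses are not given: they have to be found in the camera images.
- steriliser: round steel kettle on a grey base, fixed, 144 mm across the base, 130 mm outer and 120 mm inner diameter, rim 85 mm above the table; two black ear handles reach 87 mm from its axis along its own +y and -y, at 60 mm height; heat knob on its own -x side. Origin: on its axis at the table.
- lid: round steel lid lying loose on the rim, 136 mm across, about 0.25 kg (0.2 to 0.3), balanced about its axis; 3 mm thick at the edge, flat top 9 mm above the rim plane, plug 108 mm across going 8 mm below it. Origin on its axis in the rim plane: 85 mm above the table when seated, 26 mm when it lies on the rack (on its plug). z up; its loop handle stands in its y-z plane.
- lid_loop (a point): middle of the loop's top bar, on the lid's axis, 47 mm above the lid's origin; axes of the lid. Bar round, 8 mm thick, straight for 54 mm along y; legs at y = +33 and -33 mm (58 mm free between); 34 mm free between the lid's top and the bar's underside. The lifter goes through along the lid's +x or -x.
- lifter_grip (a point): centre of the lid lifter's black grip (85 mm long in x, 22 wide in y, 24 high), 73 mm above the underside of the tines; x points to the open side (tine tips), z up. Grip it across the 22 mm from above. Seen from the side the lifter is a C; see lifter. The loop's bar belongs straight below this point.
- lifter: the loose lid lifter, 0.14 kg, 85 mm high; same axes, origin 73 mm below the grip's centre at the tines' underside. Rods at x = -42 mm join grip and two tines at y = +15, -15 mm (38 mm over both), 6 mm thick, from x = -45 to +35. Bumps 4 mm high on them at x = +11, -11 form a saddle for the bar; 55 mm free between tines and grip. It stands on its tines.
- rack_top (a point): centre of the top of the wire cooling rack (fixed, 170 x 170 mm, parallel steel bars on two dark rails), 18 mm above the table, x, y along its sides.
- rack: the cooling rack; origin below its centre, on the table.
- pad_top (a point): centre of the top of the round grey plastic pad (fixed, 180 mm across, 5 mm thick) on which the lifter stands at the start.
- pad: the grey pad; origin below its centre, on the table.
- bottle_mid (a point): bystander: clear bottle, 46 mm across, 139 mm high, half-way up, standing.
- plaster_mid (a point): bystander: small plaster roll, 45 x 33 x 38 mm, half-way up.
- carton_mid (a point): bystander: small carton, 64 x 91 x 36 mm, half-way up, lying flat.

How it is judged:
On the way, in this order (a step that is already met when the one before it is completed fails the run):
1. the lid hangs from the lifter, clear above the steriliser and level (contact force between lifter and lid above 0.5 N and z of lid in the frame of steriliser above 0.11 m and angle between lid's own z axis and vertical below 0.25 rad and contact force between lid and steriliser below 0.05 N), for 0.2 s.
2. the lid lies flat on the rack, within 30 mm of its middle, and the lifter no longer touches it (horizontal distance between lid and rack_top below 0.03 m and angle between lid's own z axis and vertical below 0.06 rad and contact force between lid and rack above 0.5 N and contact force between lifter and lid below 0.05 N), for 0.2 s.
At the end, for the whole second after the job is handed in: The lid lies at rest and flat (within 0.06 rad) on the rack, its axis within 30 mm of the rack's middle, with nothing else on it; the lifter stands at rest and upright (within 0.1 rad) on the pad, its grip within 40 mm of the pad's middle (all of step 2 and linear speed of each of lid, lifter below 0.02 m/s and horizontal distance between lifter_grip and pad_top below 0.04 m and angle between lifter_grip's own z axis and vertical below 0.1 rad and contact force between lifter and pad above 0.3 N); the robot touches nothing.
It fails at once if the gripper or arm touches the hot lid (contact force between any of the fingers, the arm and lid above 0.5 N).
It fails at once if the gripper or arm touches the hot steriliser (contact force between any of the fingers, the arm and steriliser above 0.5 N).
It fails at once if the lid tips by more than 0.35 rad (20 degrees) (angle between lid's own z axis and vertical above 0.35 rad).
It fails at once if the lid is dropped on or pressed against the rack (more than 25 N) (contact force between lid and rack above 25 N).
It fails at once if a bystander is moved by more than 20 mm (distance of any of bottle_mid, plaster_mid, carton_mid from where it was at the start of the episode above 0.02 m).
It also fails if it takes over 72 s, if anything falls off the work surface, if the arm or the gripper's body presses on something with over 40 N, if the wrist force passes 120 N, or if a joint passes its speed limit or range.

## Robot

A 7-joint arm with a two-finger parallel gripper is mounted at the origin on a cart in front of the work surface, level with it; the furniture and walls round the work are solid. World frame = base frame: x ahead of the robot, y to its left, z up, the work surface at z = 0. Lengths are in m, angles in rad, forces in N, time in s.
With the tool pointing down it reaches from about 0.425 to 0.8 m from the base axis. Payload 8.3 kg.
Tool frame: the origin (TCP) lies midway between the tips of the shut fingers; the grasp point (between the pads) lies 19 mm behind it; z points along the fingers, y is the line along which they close (so a half turn about z gives the same grasp; the last joint's range is limited). The gripper opens to 85 mm and grips with 20 to 120 N. Pads are 22 mm wide; open, the fingers measure 114 mm over their backs; the gripper's body (76 mm by 85 mm) begins 54 mm behind the grasp point. The pads swing forward as they close: fully open they stand 13 mm farther back than shut.
Start: joints at [1.052, 0.383, 0.016, 1.37, -0.006, 1.388, -0.046], TCP at [0.275, -0.561, 0.21] pointing down, gripper open.
Joint ranges: [-2.95, 2.95], [-0.25, 2.06], [-1.52, 1.56], [0.18, 2.33], [-1.44, 4.58], [0.02, 2.06], [-3.01, 3.01]. Speed limits (rad/s): [2.39, 2.39, 3.01, 3.01, 3.14, 3.14, 3.14].

## Interface

Orientations are given as a unit quaternion [x, y, z, w].
In Python, from cell import get_state, read_camera, sign_off gives the robot as it stands.
- The arm moves only by the tool play_rows, never from a script. Its argument "moves" is a list that holds one entry, the list of rows, each a list of 7 numbers: the turn, a rotation vector about the tool's x, y, z in units of 5 degrees (1.0 is 5 degrees), then the shift along the tool's x, y, z in cm, then the opening, from 0 (shut) to 1 (fully open). In form: [[[rx, ry, rz, dx, dy, dz, grip], ...]]. A call has exactly 8 rows; each row shifts and turns the commanded pose from where the row before left it, along the tool's axes as they then stand; what a row does not reach is not made up. A row lasts 1/8 s, in which the tool goes at most 62.5 mm and 10.7 degrees, less where a joint would pass 70% of its speed; a pose out of reach is approached as far as the arm can. A call with a gripper value outside its range is refused whole. The fingers move at their own pace and stop on an object; "squeeze" is the grip in N (left out, the last holds). Time passes only in rows, so rows that do not move let the fingers close, or fill a call up. It gives the time, the measured TCP pose, the force, the opening and the grip force at its end, in the units of the state.
- get_state(): the state, without advancing time (a new reading comes with each control period).
- read_camera(name): name is "scene" or "side" or "wrist"; returns a dict with "image" (420x560x3 uint8, red, green, blue), "fovy" (degrees; the focal length in pixels is half the picture's height over the tangent of half this angle, whatever the lens; pixels are square), "cx", "cy" (the principal point, pixels), "pose" (4x4, takes a point from camera to world coordinates); the wrist camera has in their place "mount" (4x4, takes a point from camera to tool coordinates, whose origin is the TCP and whose axes are the flange's). Camera axes: x right, y up, looking along -z (the intrinsics and any distortion apply to the point x, -y, -z); pixel columns grow to the right and rows downward; lengths in m; the calibration is good to about 2 mm. The wrist camera is an equidistant fisheye: a pixel r from the principal point sees the ray r / f radians off the axis. A picture is of the moment at which its call begins: read the wrist's pose just before it. There is no depth.
- sign_off(): hands the job in; it is judged then, once.
The state is a dict: "t": time; "joint_pos": joint angles; "dq": joint speeds; "joint_torque": joint torques, N m; "ee_pos": TCP position; "tool_rot": TCP orientation; "wrist_force": force on the tool from outside, world axes, zero at the start; "torque": the same for the moment, N m; "grip_width": opening from 0.0 (shut) to 1.0 (fully open); "finger_force": force on a finger pad.
Only numpy, scipy, OpenCV 4.12 (cv2) and the standard library are available. Lean on these libraries where they do the work, as an engineer would, in place of code of your own. Each camera call takes 0.05 s, during which the arm holds its last target. There are 200 camera calls.

## Working session

There is one attempt and no reset: what is moved stays moved. The work goes in short steps, Python scripts to look and compute and a tool call to move; the robot and the scene stay as the last step left them, time stands still between calls to the robot, and variables do not carry over. Pictures are saved under pics/ and viewed, at most 10 in all, crops included, and the job is handed in when it is done.

Besides the shell and the picture viewer there is one more tool, called after ">>>" by a JSON object that holds its "method" and its "body". play_rows: Moves the arm, as the interface text tells. Its arguments: {"type":"object","properties":{"moves":{"type":"array","items":{"type":"array","items":{"type":"array","items":{"type":"number"}}}},"squeeze":{"type":"number"}},"required":["moves"]}

```bash
mkdir -p pics; python3 - <<'E'
from cell import *
import cv2,numpy as np,pickle
s=get_state();print(s)
D={}
for n in("scene","side","wrist"):
    c=read_camera(n);D[n]=c;cv2.imwrite(f"pics/{n}0.png",c["image"][:,:,::-1])
    print(n,c["fovy"],c["cx"],c["cy"],[k for k in c],np.round(c.get("pose",c.get("mount")),3).tolist(),{k:v for k,v in c.items() if k not in("image","pose","mount")})
pickle.dump(D,open("d0.pkl","wb"))
E
```

```text
{'t': 0.0, 'joint_pos': array([ 1.05210231,  0.38424023,  0.01634133,  1.37114051, -0.00632796,
        1.38817129, -0.04651953]), 'dq': array([ 0.00018974,  0.00021191,  0.00020732, -0.00059949, -0.00170874,
       -0.00172709, -0.00078116]), 'joint_torque': array([ 4.73772943e-04, -6.27595997e+01,  8.44258815e-01, -3.71832025e+01,
        1.62536104e-02,  1.39934983e-02,  1.84215924e-05]), 'ee_pos': array([ 0.27493662, -0.56069268,  0.20948351]), 'tool_rot': array([ 9.74135384e-01,  2.25963139e-01, -2.12964840e-04, -9.31893450e-04]), 'wrist_force': array([-0.73502478,  0.81009708, -0.38683433]), 'torque': array([0.05032455, 0.0037057 , 0.05473605]), 'finger_force': 0.0, 'grip_width': 1.0021613039742585}
scene 42.04406329318609 269.268400495254 204.58966377582396 ['image', 'fovy', 'cx', 'cy', 'pose'] [[-0.641, 0.507, -0.576, -0.266], [-0.767, -0.444, 0.463, 0.651], [-0.021, 0.739, 0.674, 1.069], [0.0, 0.0, 0.0, 1.0]] {'fovy': 42.04406329318609, 'cx': 269.268400495254, 'cy': 204.58966377582396}
side 56.789020627443925 278.09960907858573 208.58822332558174 ['image', 'fovy', 'cx', 'cy', 'pose'] [[0.998, 0.043, -0.056, 0.497], [-0.07, 0.568, -0.82, -0.82], [-0.003, 0.822, 0.569, 0.655], [0.0, 0.0, 0.0, 1.0]] {'fovy': 56.789020627443925, 'cx': 278.09960907858573, 'cy': 208.58822332558174}
wrist 65.70646984690485 283.46723919965495 205.959176954731 ['image', 'fovy', 'cx', 'cy', 'mount'] [[0.0, 0.945, 0.328, 0.085], [1.0, -0.0, 0.0, 0.001], [0.0, 0.328, -0.945, -0.163], [0.0, 0.0, 0.0, 1.0]] {'fovy': 65.70646984690485, 'cx': 283.46723919965495, 'cy': 205.959176954731}
```

View pics/scene0.png

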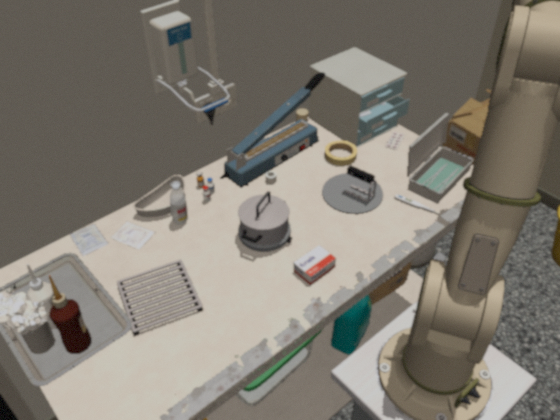

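View pics/side0.png

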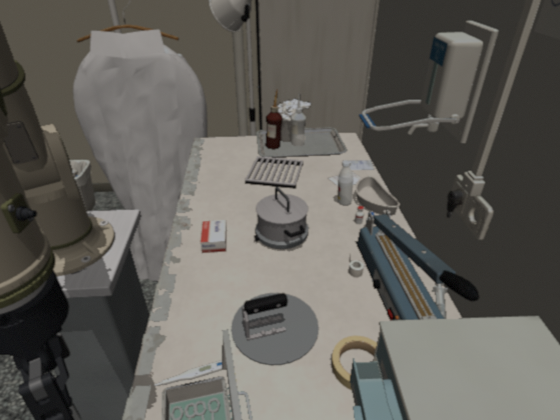

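```bash
python3 - <<'E'
import pickle,cv2,numpy as np
D=pickle.load(open("d0.pkl","rb"))
def crop(n,x,y):
    c=cv2.resize(D[n]["image"][y:y+75,x:x+100,::-1],(400,300),interpolation=cv2.INTER_CUBIC)
    cv2.putText(c,f"{n} {x},{y}",(3,12),0,.4,(0,0,255));return c
cv2.imwrite("pics/m1.png",np.vstack([np.hstack([crop("side",225,287),crop("side",230,182)]),np.hstack([crop("scene",305,150),crop("scene",218,182)])]))
E
```

```text
(no output)
```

View pics/m1.png

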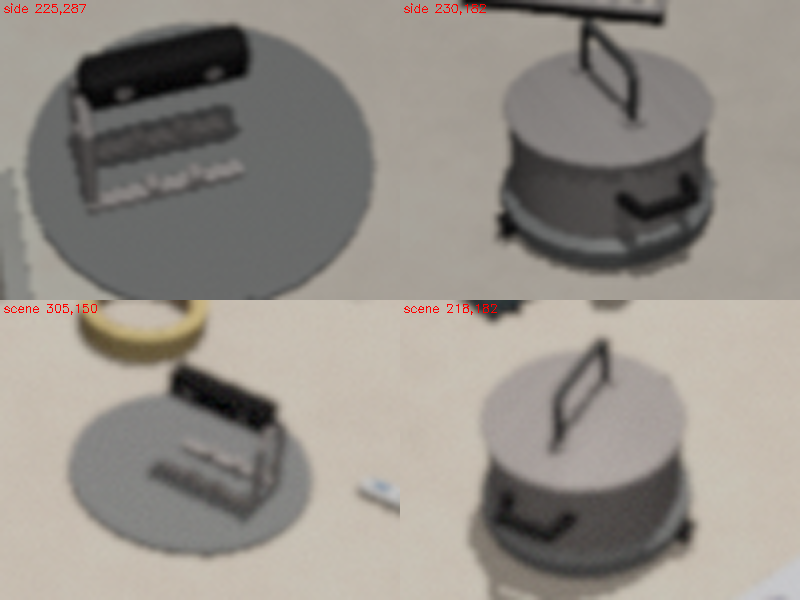

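```bash
cat > h.py <<'E'
import pickle,cv2,numpy as np
from scipy.optimize import least_squares
D=pickle.load(open("d0.pkl","rb"))
def ray(n,u,v):
    c=D[n];f=210/np.tan(np.radians(c["fovy"]/2));P=c["pose"]
    d=P[:3,:3]@np.array([(u-c["cx"])/f,-(v-c["cy"])/f,-1]);return P[:3,3],d/np.linalg.norm(d)
def plane(n,u,v,z):
    o,d=ray(n,u,v);return o+d*(z-o[2])/d[2]
def tri(*obs):
    A=0;b=0
    for n,u,v in obs:
        o,d=ray(n,u,v);M=np.eye(3)-np.outer(d,d);A=A+M;b=b+M@o
    p=np.linalg.solve(A,b);return p,[round(1e3*np.linalg.norm((np.eye(3)-np.outer(ray(*o)[1],ray(*o)[1]))@(p-ray(*o)[0])),1) for o in obs]
def circ(pts):
    p=np.array(pts)[:,:2];r=least_squares(lambda q:np.hypot(*(p-q[:2]).T)-q[2],[*p.mean(0),.08]);return r.x.round(4)
E
python3 - <<'E'
from h import *
np.set_printoptions(precision=4,suppress=True)
s=lambda x,y,u,v:(x+u/4-.4,y+v/4-.4)
L=lambda u,v:("side",*s(225,287,u,v)); S=lambda u,v:("side",*s(230,182,u,v))
l=lambda u,v:("scene",*s(305,150,u,v)); t=lambda u,v:("scene",*s(218,182,u,v))
a=tri(L(88,80),l(270,112));b=tri(L(242,52),l(180,80));print("grip closed",a,"open",b,(a[0]+b[0])/2,np.linalg.norm(a[0]-b[0]),np.degrees(np.arctan2(*(b[0]-a[0])[1::-1])))
a=tri(S(187,28),t(204,45));b=tri(S(232,73),t(162,92));print("bar",a,b,(a[0]+b[0])/2,np.degrees(np.arctan2(*(b[0]-a[0])[1::-1])))
print("pad",circ([plane(*L(*p),.005) for p in[(27,165),(375,165),(200,25),(200,300),(70,75),(335,75),(90,265),(320,255)]]),
 circ([plane(*l(*p),.005) for p in[(68,170),(312,180),(130,98),(190,255),(85,210),(295,225)]]))
print("lid",circ([plane(*S(*p),.0865) for p in[(103,110),(312,110),(210,166),(140,147),(280,150),(210,48)]]),circ([plane(*t(*p),.0865) for p in[(81,120),(285,120),(185,190),(180,50),(110,165),(260,165)]]))
R=[("scene",119,290),("scene",182,263),("scene",202,303),("scene",137,331)]
r=np.array([plane(*p,.016) for p in R]);print("rack",r[:,:2],r.mean(0))
r=np.array([plane("side",*p,.016) for p in[(255,159),(303,160),(300,186),(247,181)]]);print(r[:,:2],r.mean(0))
for n,p,q,z in(("carton",(214,235),(315,264),.018),("bottle",(346,185),(178,203),.07),("plaster",(357,267),(270,178),.019)):print(n,plane("side",*p,z),plane("scene",*q,z))
E
```

```text
grip closed (array([ 0.4717, -0.3161,  0.0832]), [np.float64(0.8), np.float64(0.8)]) open (array([ 0.5449, -0.3001,  0.0775]), [np.float64(0.9), np.float64(0.9)]) [ 0.5083 -0.3081  0.0804] 0.07518119062933039 12.28812019089834
bar (array([ 0.5504, -0.0058,  0.1521]), [np.float64(2.1), np.float64(2.1)]) (array([0.5782, 0.0107, 0.1048]), [np.float64(0.4), np.float64(0.4)]) [0.5643 0.0025 0.1284] 30.67089820542799
pad [ 0.5252 -0.298   0.087 ] [ 0.5247 -0.2984  0.0908]
lid [0.5632 0.0045 0.0668] [0.5649 0.0029 0.067 ]
rack [[0.6386 0.4057]
 [0.6111 0.2394]
 [0.472  0.2733]
 [0.504  0.4321]] [0.5564 0.3376 0.016 ]
[[0.5001 0.4157]
 [0.6688 0.3951]
 [0.6378 0.2211]
 [0.4711 0.2648]] [0.5695 0.3242 0.016 ]
carton [ 0.3835 -0.0103  0.018 ] [ 0.3838 -0.0147  0.018 ]
bottle [0.7595 0.1286 0.07  ] [0.7576 0.1486 0.07  ]
plaster [ 0.7286 -0.1586  0.019 ] [ 0.7214 -0.148   0.019 ]
```

```bash
python3 - <<'E'
from h import *
np.set_printoptions(precision=4,suppress=True)
s=lambda x,y,u,v:(x+u/4-.4,y+v/4-.4)
S=lambda u,v:("side",*s(230,182,u,v)); t=lambda u,v:("scene",*s(218,182,u,v))
a=tri(S(187,28),t(162,92));b=tri(S(232,73),t(204,45));print("bar",a,b,(a[0]+b[0])/2,np.linalg.norm(a[0]-b[0]),np.degrees(np.arctan2(*(a[0]-b[0])[1::-1])))
# ears
print([tri(("side",*s(230,182,258,205)),("scene",0,0))] and plane(*S(258,205),.06), plane(*t(135,232),.06))
# tine tips / rod
print("tine tips",plane("side",*s(225,287,243,165),.006), "rod foot",plane("side",*s(225,287,92,208),.003))
E
```

```text
bar (array([0.5523, 0.0282, 0.1309]), [np.float64(1.9), np.float64(1.9)]) (array([ 0.5751, -0.0235,  0.1277]), [np.float64(0.1), np.float64(0.1)]) [0.5637 0.0023 0.1293] 0.05658711356464618 113.7235486274969
[ 0.5878 -0.0698  0.06  ] [0.5247 0.0778 0.06  ]
tine tips [ 0.5458 -0.3103  0.006 ] rod foot [ 0.4689 -0.3284  0.003 ]
```

>>> {"method": "play_rows", "body": {"moves": [[[0,0,0,4.5,-1.8,0,1],[0,0,0,4.5,-1.8,0,1],[0,0,0,4.5,-1.8,0,1],[0,0,0,4.5,-1.8,0,1],[0,0,0,4.5,-1.8,0,1],[0,0,0,4.5,-1.8,0,1],[0,0,0,5.0,-1.7,0,1],[0,0,0,0,0,0,1]]], "squeeze": 80}}

```text
t: 1.15
ee_pos: [0.5109, -0.3024, 0.21]
tool_rot: [0.973, 0.23, 0.001, -0.001]
wrist_force: [-0.6, 0.2, 0.0]
grip_width: 1.001
finger_force: 0.0
```

>>> {"method": "play_rows", "body": {"moves": [[[0,0,0.9,0,0,0,1],[0,0,0.9,0,0,0,1],[0,0,0.9,0,0,0,1],[0,0,0,0,0,0,1],[0,0,0,0,0,0,1],[0,0,0,0,0,0,1],[0,0,0,0,0,0,1],[0,0,0,0,0,0,1]]]}}

```text
t: 2.15
ee_pos: [0.5074, -0.3081, 0.2105]
tool_rot: [0.994, 0.11, 0.0, -0.0]
wrist_force: [0.4, -0.3, 0.0]
grip_width: 0.997
finger_force: 0.0
```

```bash
cat >> h.py <<'E'
from scipy.spatial.transform import Rotation as Ro
from cell import get_state,read_camera,sign_off
def wray(st,c,u,v):
    f=210/np.radians(c["fovy"]/2) if 0 else 210/np.tan(np.radians(c["fovy"]/2))
    x,y=u-c["cx"],v-c["cy"];r=np.hypot(x,y);th=r/f;k=np.sin(th)/max(r,1e-9)
    d=np.array([x*k,-y*k,-np.cos(th)]);R=Ro.from_quat(st["tool_rot"]).as_matrix();M=c["mount"]
    return st["ee_pos"]+R@M[:3,3],R@M[:3,:3]@d
def wplane(st,c,u,v,z):
    o,d=wray(st,c,u,v);return (o+d*(z-o[2])/d[2]).round(4)
def yaw(st):
    R=Ro.from_quat(st["tool_rot"]).as_matrix();return np.degrees(np.arctan2(R[1,0],R[0,0]))
def delta(st,p,yw):
    R=Ro.from_quat(st["tool_rot"]).as_matrix();print("pos",st["ee_pos"].round(4),"yaw",yaw(st).round(2),"tilt",np.degrees(np.arccos(-R[2,2])).round(2),"-> cm",(100*R.T@(np.array(p)-st["ee_pos"])).round(2),"rz",round((yaw(st)-yw)/5,2))
def wpic(name):
    st=get_state();c=read_camera("wrist");pickle.dump((st,c),open("w.pkl","wb"));cv2.imwrite(f"pics/{name}.png",c["image"][:,:,::-1]);return st,c
E
python3 - <<'E'
from h import *
st,c=wpic("w1");delta(st,[.508,-.308,.21],12.5);print(st["t"],st["wrist_force"])
E
```

```text
pos [ 0.5074 -0.3081  0.2105] yaw 12.63 tilt 0.0 -> cm [0.06 0.01 0.05] rz 0.03
2.15 [ 0.36415485 -0.3082305   0.02075995]
```

View pics/w1.png

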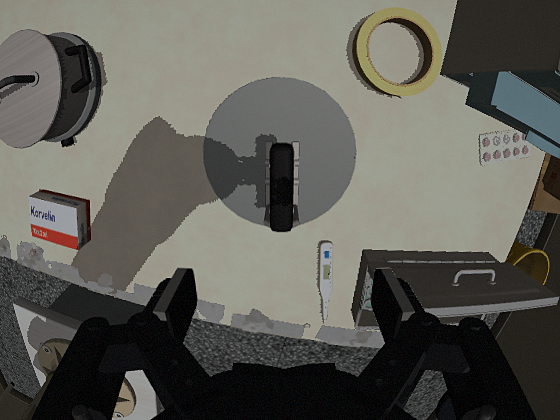

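```bash
python3 - <<'E'
from h import *
st,c=pickle.load(open("w.pkl","rb"))
a=wplane(st,c,282,146,.088);b=wplane(st,c,283,226,.088);print(a,b,(a+b)/2,np.linalg.norm(a-b),np.degrees(np.arctan2(*(a-b)[1::-1])))
print("pad",circ([wplane(st,c,*p,.005) for p in[(204,152),(356,152),(280,77),(281,229),(228,98),(332,98)]]))
E
```

```text
[ 0.5481 -0.2984  0.088 ] [ 0.4739 -0.3159  0.088 ] [ 0.511   -0.30715  0.088  ] 0.07623575276732045 13.270643876403684
pad [ 0.5235 -0.3009  0.0896]
```

>>> {"method": "play_rows", "body": {"moves": [[[0,0,0,0.25,-0.1,3.0,1],[0,0,0,0,0,3.0,1],[0,0,0,0,0,3.0,1],[0,0,0,0,0,3.0,1],[0,0,0,0,0,2.0,1],[0,0,0,0,0,1.0,1],[0,0,0,0,0,0,1],[0,0,0,0,0,0,1]]]}}

```text
t: 3.2
ee_pos: [0.5103, -0.3069, 0.0616]
tool_rot: [0.994, 0.11, 0.001, 0.0]
wrist_force: [1.2, -0.3, 0.6]
grip_width: 0.998
finger_force: 0.0
```

>>> {"method": "play_rows", "body": {"moves": [[[0,0,0,0,0,0,0.5],[0,0,0,0,0,0,0.3],[0,0,0,0,0,0,0.2],[0,0,0,0,0,0,0.1],[0,0,0,0,0,0,0],[0,0,0,0,0,0,0],[0,0,0,0,0,0,0],[0,0,0,0,0,0,0]]]}}

```text
t: 4.2
ee_pos: [0.5101, -0.3065, 0.061]
tool_rot: [0.994, 0.11, 0.0, 0.0]
wrist_force: [0.6, 0.9, 5.6]
grip_width: 0.225
finger_force: 79.1
```

```bash
python3 - <<'E'
from h import *
st=get_state();delta(st,[.508,-.308,.06],12.5);print(st["t"],st["wrist_force"],st["grip_width"],st["finger_force"])
E
```

```text
pos [ 0.5101 -0.3065  0.061 ] yaw 12.62 tilt 0.05 -> cm [-0.24  0.1   0.1 ] rz 0.02
4.2 [0.59647742 0.92852108 5.58783596] 0.22473577762146726 79.08786535263062
```

>>> {"method": "play_rows", "body": {"moves": [[[0,0,0,0,0,-1.0,0],[0,0,0,0,0,-2.0,0],[0,0,0,0,0,-3.0,0],[0,0,0,0,0,-3.0,0],[0,0,0,0,0,-3.0,0],[0,0,0,0,0,-2.5,0],[0,0,0,0,0,-1.5,0],[0,0,0,0,0,0,0]]]}}

```text
t: 5.2
ee_pos: [0.51, -0.3068, 0.2213]
tool_rot: [0.994, 0.11, 0.001, 0.0]
wrist_force: [0.6, 0.6, -0.8]
grip_width: 0.226
finger_force: 78.5
```

>>> {"method": "play_rows", "body": {"moves": [[[0,0,0,0.3,-2.4,0,0],[0,0,0,0.5,-4,0,0],[0,0,0,0.7,-5,0,0],[0,0,0,0.7,-5,0,0],[0,0,0,0.7,-5,0,0],[0,0,0,0.5,-4,0,0],[0,0,0,0.3,-2.0,0,0],[0,0,0,0,0,0,0]]]}}

```text
t: 6.2
ee_pos: [0.4852, -0.0292, 0.2194]
tool_rot: [0.994, 0.112, -0.001, -0.0]
wrist_force: [-0.3, -0.7, -2.1]
grip_width: 0.225
finger_force: 78.5
```

>>> {"method": "play_rows", "body": {"moves": [[[0,0,-0.55,0,0,0,0],[0,0,-0.55,0,0,0,0],[0,0,-0.55,0,0,0,0],[0,0,-0.55,0,0,0,0],[0,0,0,0,0,0,0],[0,0,0,0,0,0,0],[0,0,0,0,0,0,0],[0,0,0,0,0,0,0]]]}}

```text
t: 7.2
ee_pos: [0.4859, -0.0312, 0.2205]
tool_rot: [0.979, 0.204, -0.0, -0.0]
wrist_force: [0.8, -1.4, -1.2]
grip_width: 0.226
finger_force: 78.6
```

```bash
python3 - <<'E'
from h import *
st,c=wpic("w2");delta(st,[.486,-.031,.163],23.7);print(st["t"],st["wrist_force"],st["grip_width"],st["finger_force"])
E
```

```text
pos [ 0.4859 -0.0312  0.2205] yaw 23.6 tilt 0.0 -> cm [ 0.02 -0.01  5.75] rz -0.02
7.2 [ 0.77969227 -1.35368218 -1.15975969] 0.22551578193444843 78.5857629776001
```

View pics/w2.png

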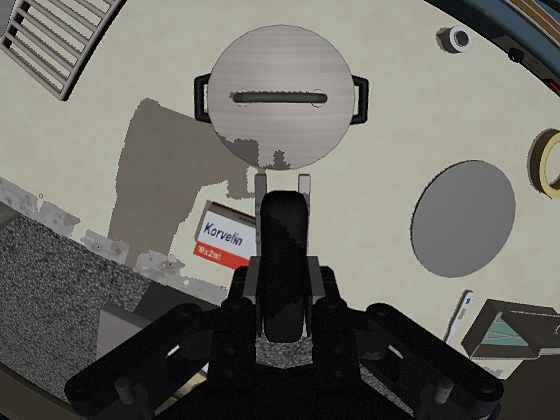

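```bash
python3 - <<'E'
from h import *
st,c=pickle.load(open("w.pkl","rb"))
a=wplane(st,c,233,97.5,.132);b=wplane(st,c,326,98,.132);m=(a+b)/2;print(m,np.linalg.norm(a-b),np.degrees(np.arctan2(*(a-b)[1::-1]))-90)
l=circ([wplane(st,c,*p,.0885) for p in[(206,97),(355,97),(281,25),(282,170),(230,44),(335,46),(232,150),(331,150)]]);print("lid",l)
z=st["ee_pos"][2]-.056+.006
t1=wplane(st,c,261,174,z);t2=wplane(st,c,304.5,174,z);m2=(t1+t2)/2;print("tips",t1,t2,np.degrees(np.arctan2(*(t1-t2)[1::-1]))-90)
R=Ro.from_quat(st["tool_rot"]).as_matrix()
print("tool frame: bar",R.T@(m-st["ee_pos"])*100,"lid",R.T@(np.r_[l[:2],.1]-st["ee_pos"])*100,"tip",R.T@(m2-st["ee_pos"])*100)
E
```

```text
[0.5629 0.005  0.132 ] 0.07114183017044189 23.177440356058383
lid [0.5634 0.0044 0.0671]
tips [ 0.5109 -0.0046  0.1705] [ 0.5227 -0.0314  0.1705] 23.763822019328146
tool frame: bar [ 8.50312346 -0.23212152  8.84884831] lid [ 8.52490782 -0.15700092 12.04884555] tip [3.35793351 0.03018715 4.99880745]
```

>>> {"method": "play_rows", "body": {"moves": [[[0,0,0,0,-0.2,1.0,0],[0,0,0,0,0,1.5,0],[0,0,0,0,0,1.5,0],[0,0,0,0,0,1.25,0],[0,0,0,0,0,0.5,0],[0,0,0,0,0,0,0],[0,0,0,0,0,0,0],[0,0,0,0,0,0,0]]]}}

```text
t: 8.25
ee_pos: [0.4855, -0.0292, 0.1635]
tool_rot: [0.979, 0.205, 0.0, 0.0]
wrist_force: [-0.7, 0.1, -1.1]
grip_width: 0.228
finger_force: 78.6
```

>>> {"method": "play_rows", "body": {"moves": [[[0,0,0,0.5,0,0,0],[0,0,0,0.6,0,0,0],[0,0,0,0.6,0,0,0],[0,0,0,0.6,0,0,0],[0,0,0,0.6,0,0,0],[0,0,0,0.6,0,0,0],[0,0,0,0.5,0,0,0],[0,0,0,0,0,0,0]]]}}

```text
t: 9.25
ee_pos: [0.522, -0.013, 0.1629]
tool_rot: [0.979, 0.205, -0.0, -0.0]
wrist_force: [-0.6, 0.7, -2.3]
grip_width: 0.227
finger_force: 78.6
```

```bash
python3 - <<'E'
from h import *
st,c=wpic("w3");delta(st,[.5635,.0045,.163],23.6);print(st["t"],st["wrist_force"],st["torque"])
s=read_camera("side")["image"][170:250,220:330,::-1];k=read_camera("scene")["image"][165:245,210:320,::-1]
z=lambda i:cv2.resize(i,(396,288),interpolation=cv2.INTER_CUBIC)
w=cv2.resize(c["image"][0:290,80:480,::-1],(396,288))
cv2.imwrite("pics/m2.png",np.vstack([np.hstack([z(s),z(k)]),np.hstack([w,w*0])]))
E
```

```text
pos [ 0.522  -0.013   0.1629] yaw 23.64 tilt 0.02 -> cm [ 4.5   0.06 -0.  ] rz 0.01
9.25 [-0.61875653  0.665414   -2.28710775] [ 0.00614782  0.00575275 -0.01104126]
```

View pics/m2.png

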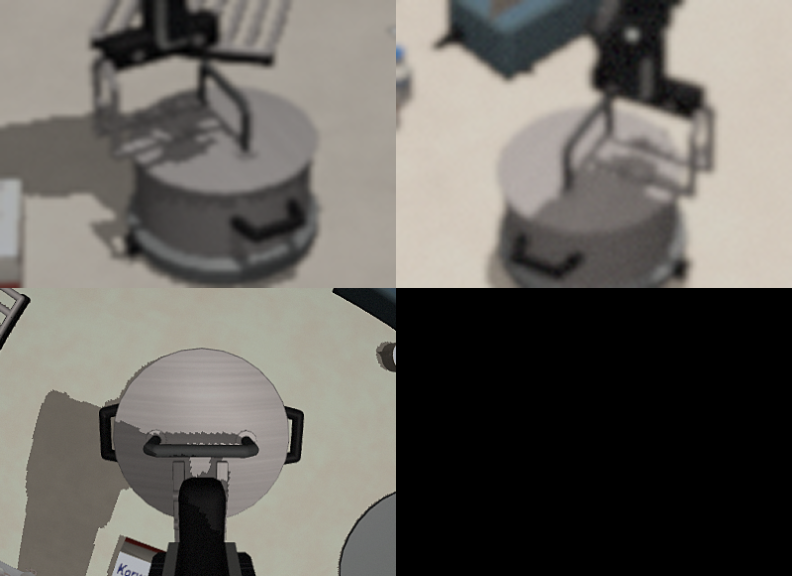

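The tines enter centrally under the bar (montage: tines near columns 172–230, legs at 157/247) and clear of the lid. I'll advance the rest of the way.

>>> {"method": "play_rows", "body": {"moves": [[[0,0,0,0.5,0.0,0,0],[0,0,0,0.7,0,0,0],[0,0,0,0.8,0,0,0],[0,0,0,0.8,0,0,0],[0,0,0,0.8,0,0,0],[0,0,0,0.6,0,0,0],[0,0,0,0.35,0,0,0],[0,0,0,0,0,0,0]]]}}

```text
t: 10.4
ee_pos: [0.5635, 0.0052, 0.163]
tool_rot: [0.979, 0.205, -0.0, -0.0]
wrist_force: [-0.5, 0.2, -1.5]
grip_width: 0.228
finger_force: 78.6
```

>>> {"method": "play_rows", "body": {"moves": [[[0,0,0,0,0,-0.4,0],[0,0,0,0,0,-0.4,0],[0,0,0,0,0,-0.3,0],[0,0,0,0,0,-0.2,0],[0,0,0,0,0,-0.2,0],[0,0,0,0,0,-0.2,0],[0,0,0,0,0,-0.2,0],[0,0,0,0,0,0,0]]]}}

```text
t: 11.4
ee_pos: [0.5634, 0.005, 0.182]
tool_rot: [0.979, 0.205, -0.0, -0.0]
wrist_force: [-0.1, -0.7, -3.5]
grip_width: 0.229
finger_force: 78.4
```

```bash
python3 - <<'E'
from h import *
st,c=wpic("w4");delta(st,[.5635,.0045,.163],23.6);print(st["t"],st["wrist_force"],st["torque"],st["finger_force"])
s=read_camera("side")["image"][170:250,220:330,::-1];k=read_camera("scene")["image"][165:245,210:320,::-1]
z=lambda i:cv2.resize(i,(396,288),interpolation=cv2.INTER_CUBIC)
w=cv2.resize(c["image"][0:290,80:480,::-1],(396,288))
cv2.imwrite("pics/m3.png",np.vstack([np.hstack([z(s),z(k)]),np.hstack([w,w*0])]))
E
```

```text
pos [0.5634 0.005  0.182 ] yaw 23.62 tilt 0.01 -> cm [-0.02  0.05  1.9 ] rz 0.0
11.4 [-0.11137812 -0.69375601 -3.45808418] [ 0.02217587  0.00427013 -0.02517226] 78.39073777198792
```

View pics/m3.png

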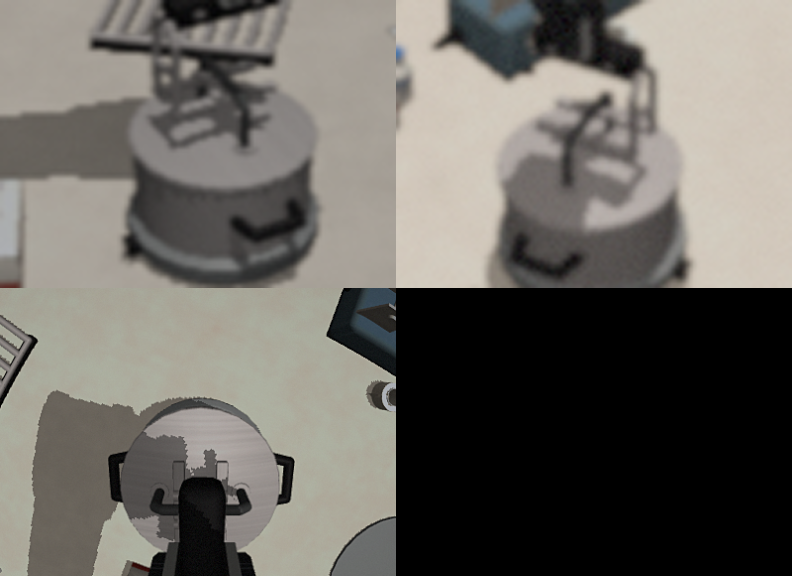

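>>> {"method": "play_rows", "body": {"moves": [[[0,0,0,0,0,-0.3,0],[0,0,0,0,0,-0.5,0],[0,0,0,0,0,-0.6,0],[0,0,0,0,0,-0.6,0],[0,0,0,0,0,-0.6,0],[0,0,0,0,0,-0.6,0],[0,0,0,0,0,-0.4,0],[0,0,0,0,0,-0.2,0]]]}}

```text
t: 12.55
ee_pos: [0.5635, 0.005, 0.2203]
tool_rot: [0.979, 0.205, 0.0, -0.0]
wrist_force: [-0.0, 0.6, -3.8]
grip_width: 0.226
finger_force: 78.4
```

>>> {"method": "play_rows", "body": {"moves": [[[0,0,0,0,0,0,0],[0,0,0,0,0,-0.3,0],[0,0,0,0,0,-0.6,0],[0,0,0,0,0,-0.8,0],[0,0,0,0,0,-0.8,0],[0,0,0,0,0,-0.8,0],[0,0,0,0,0,-0.5,0],[0,0,0,0,0,-0.2,0]]]}}

```text
t: 13.55
ee_pos: [0.5636, 0.005, 0.2604]
tool_rot: [0.979, 0.205, 0.0, -0.0]
wrist_force: [-0.8, -0.2, -3.9]
grip_width: 0.228
finger_force: 78.4
```

```bash
python3 - <<'E'
from h import *
st,c=wpic("w5");delta(st,[.563,.331,.26],23.6);print(st["t"],st["wrist_force"],st["torque"],st["finger_force"])
s=read_camera("side")["image"][100:260,190:410,::-1];k=read_camera("scene")["image"][180:340,100:320,::-1]
z=lambda i:cv2.resize(i,(396,288),interpolation=cv2.INTER_CUBIC)
w=cv2.resize(c["image"][0:290,0:400,::-1],(396,288))
cv2.imwrite("pics/m4.png",np.vstack([np.hstack([z(s),z(k)]),np.hstack([w,w*0])]))
E
```

```text
pos [0.5636 0.005  0.2604] yaw 23.62 tilt 0.03 -> cm [ 13.   -29.89   0.05] rz 0.0
13.55 [-0.78695749 -0.23814425 -3.87498334] [0.0059762  0.03185255 0.00043329] 78.4145987033844
```

View pics/m4.png

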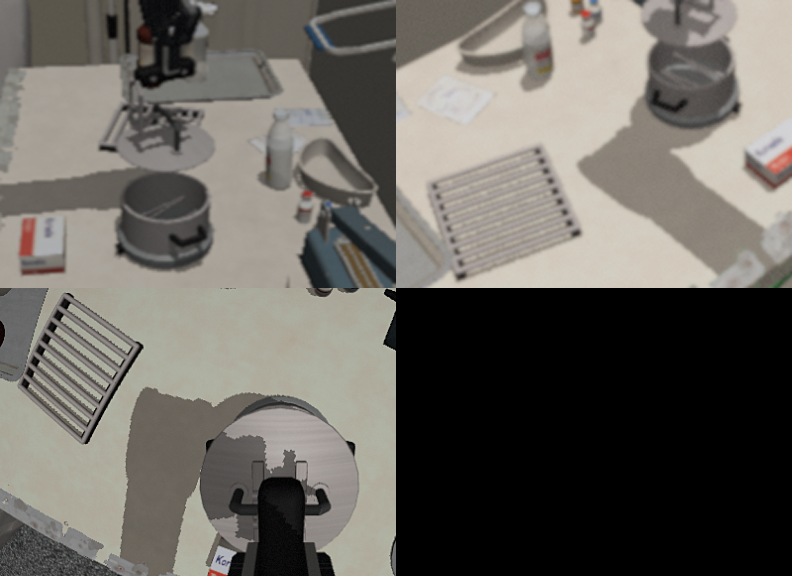

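```bash
python3 - <<'E'
from h import *
st,c=pickle.load(open("w.pkl","rb"))
r=np.array([plane("scene",100+u/1.8,180+v/1.8,.016) for u,v in[(430,183),(541,147),(580,233),(460,278)]]);print(r.mean(0),r[:,:2])
r=np.array([wplane(st,c,u*1.01,v*1.007,.016) for u,v in[(66,7),(142,57),(86,155),(20,100)]]);print(r.mean(0),r[:,:2])
r=np.array([plane("side",190+u/1.8,100+v/1.8,.016) for u,v in[(123,104),(100,150)]]);print(r)
E
```

```text
[ 0.21051368 -0.06365662  0.016     ] [[ 0.30442717 -0.02064617]
 [ 0.24813668 -0.18571453]
 [ 0.11781363 -0.10834604]
 [ 0.17167722  0.06008026]]
[0.5662 0.3302 0.016 ] [[0.6643 0.3885]
 [0.626  0.2297]
 [0.468  0.272 ]
 [0.5065 0.4306]]
[[0.5122015  0.42422162 0.016     ]
 [0.46646737 0.2505705  0.016     ]]
```

>>> {"method": "play_rows", "body": {"moves": [[[0,0,0,0.2,-0.44,0,0],[0,0,0,0.4,-0.88,0,0],[0,0,0,0.58,-1.3,0,0],[0,0,0,0.78,-1.75,0,0],[0,0,0,0.78,-1.75,0,0],[0,0,0,0.78,-1.75,0,0],[0,0,0,0.78,-1.75,0,0],[0,0,0,0.78,-1.75,0,0]]]}}

```text
t: 14.7
ee_pos: [0.5644, 0.131, 0.26]
tool_rot: [0.979, 0.205, 0.0, -0.0]
wrist_force: [-0.4, 0.3, -4.1]
grip_width: 0.226
finger_force: 78.7
```

>>> {"method": "play_rows", "body": {"moves": [[[0,0,0,0.78,-1.75,0,0],[0,0,0,0.78,-1.75,0,0],[0,0,0,0.78,-1.75,0,0],[0,0,0,0.78,-1.75,0,0],[0,0,0,0.78,-1.75,0,0],[0,0,0,0.78,-1.75,0,0],[0,0,0,0.78,-1.75,0,0],[0,0,0,0.78,-1.75,0,0]]]}}

```text
t: 15.7
ee_pos: [0.5656, 0.2841, 0.26]
tool_rot: [0.979, 0.205, 0.0, -0.0]
wrist_force: [1.0, -0.4, -4.0]
grip_width: 0.223
finger_force: 78.7
```

>>> {"method": "play_rows", "body": {"moves": [[[0,0,0,0.78,-1.75,0,0],[0,0,0,0.58,-1.3,0,0],[0,0,0,0.4,-0.88,0,0],[0,0,0,0.2,-0.44,0,0],[0,0,0,0,0,0,0],[0,0,0,0,0,0,0],[0,0,0,0,0,0,0],[0,0,0,0,0,0,0]]]}}

```text
t: 16.7
ee_pos: [0.5661, 0.3303, 0.2602]
tool_rot: [0.979, 0.204, 0.0, 0.0]
wrist_force: [0.1, 0.0, -3.9]
grip_width: 0.229
finger_force: 78.7
```

```bash
python3 - <<'E'
from h import *
st,c=wpic("w6");delta(st,[.566,.331,.12],23.6);print(st["t"],st["wrist_force"],st["torque"],st["finger_force"])
s=read_camera("side")["image"][90:230,190:382,::-1];k=read_camera("scene")["image"][200:340,80:272,::-1]
z=lambda i:cv2.resize(i,(396,288),interpolation=cv2.INTER_CUBIC)
w=cv2.resize(c["image"][0:290,80:480,::-1],(396,288))
cv2.imwrite("pics/m5.png",np.vstack([np.hstack([z(s),z(k)]),np.hstack([w,w*0])]))
E
```

```text
pos [0.5661 0.3303 0.2602] yaw 23.59 tilt 0.01 -> cm [ 1.000e-02 -7.000e-02  1.402e+01] rz -0.0
16.7 [ 0.09150826  0.00658589 -3.86044212] [0.00975928 0.00343121 0.00389044] 78.71584296226501
```

View pics/m5.png

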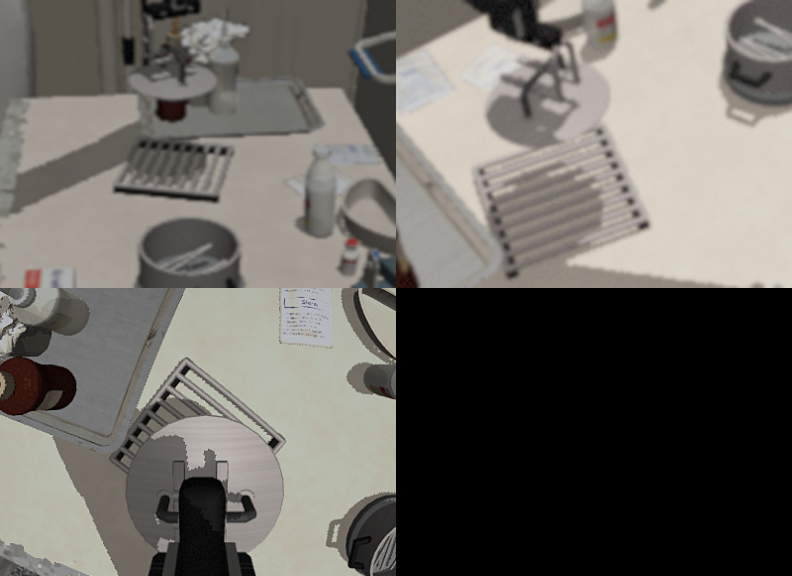

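```bash
python3 - <<'E'
from h import *
st,c=pickle.load(open("w.pkl","rb"))
r=np.array([wplane(st,c,80+u*1.01,v*1.007,.016) for u,v in[(187,71),(285,153),(110,172)]]);print(r,(r[1]+r[2])/2)
r=np.array([plane("scene",80+(u-396)*192/396,200+v*140/288,.016) for u,v in[(474,170),(604,127),(649,225),(510,277)]]);print(r.mean(0))
E
```

```text
[[0.6668 0.393  0.016 ]
 [0.6234 0.2353 0.016 ]
 [0.5076 0.437  0.016 ]] [0.5655  0.33615 0.016  ]
[0.55789856 0.33970929 0.016     ]
```

>>> {"method": "play_rows", "body": {"moves": [[[0,0,0,0.12,-0.27,0.8,0],[0,0,0,0,0,1.6,0],[0,0,0,0,0,2.2,0],[0,0,0,0,0,2.4,0],[0,0,0,0,0,2.2,0],[0,0,0,0,0,1.6,0],[0,0,0,0,0,0.9,0],[0,0,0,0,0,0.4,0]]]}}

```text
t: 17.85
ee_pos: [0.566, 0.3337, 0.1386]
tool_rot: [0.979, 0.205, -0.0, -0.0]
wrist_force: [0.2, -0.8, -3.3]
grip_width: 0.228
finger_force: 78.8
```

>>> {"method": "play_rows", "body": {"moves": [[[0,0,0,0,0,0.2,0],[0,0,0,0,0,0.2,0],[0,0,0,0,0,0.2,0],[0,0,0,0,0,0.2,0],[0,0,0,0,0,0.2,0],[0,0,0,0,0,0.2,0],[0,0,0,0,0,0.2,0],[0,0,0,0,0,0.2,0]]]}}

```text
t: 18.85
ee_pos: [0.566, 0.3336, 0.1229]
tool_rot: [0.979, 0.205, -0.0, -0.0]
wrist_force: [-0.0, -0.6, -4.9]
grip_width: 0.227
finger_force: 78.7
```

>>> {"method": "play_rows", "body": {"moves": [[[0,0,0,0,0,0.2,0],[0,0,0,0,0,0.2,0],[0,0,0,0,0,0.2,0],[0,0,0,0,0,0.2,0],[0,0,0,0,0,0.2,0],[0,0,0,0,0,0.2,0],[0,0,0,0,0,0,0],[0,0,0,0,0,0,0]]]}}

```text
t: 19.85
ee_pos: [0.566, 0.3337, 0.1111]
tool_rot: [0.979, 0.205, 0.0, -0.0]
wrist_force: [-0.1, 0.5, -1.2]
grip_width: 0.229
finger_force: 79.0
```

>>> {"method": "play_rows", "body": {"moves": [[[0,0,0,0,0,0.2,0],[0,0,0,0,0,0.2,0],[0,0,0,0,0,0.1,0],[0,0,0,0,0,0,0],[0,0,0,0,0,0,0],[0,0,0,-0.4,0,0,0],[0,0,0,-0.7,0,0,0],[0,0,0,-0.8,0,0,0]]]}}

```text
t: 20.85
ee_pos: [0.548, 0.3259, 0.1061]
tool_rot: [0.979, 0.205, -0.0, -0.0]
wrist_force: [-0.3, -0.8, -1.6]
grip_width: 0.226
finger_force: 79.0
```

>>> {"method": "play_rows", "body": {"moves": [[[0,0,0,-1.0,0,0,0],[0,0,0,-1.2,0,0,0],[0,0,0,-1.4,0,0,0],[0,0,0,-1.4,0,0,0],[0,0,0,-1.4,0,0,0],[0,0,0,-1.0,0,0,0],[0,0,0,-0.5,0,0,0],[0,0,0,0,0,0,0]]]}}

```text
t: 21.85
ee_pos: [0.4761, 0.2943, 0.1062]
tool_rot: [0.979, 0.205, 0.0, 0.0]
wrist_force: [0.7, -0.2, -0.7]
grip_width: 0.23
finger_force: 79.0
```

```bash
python3 - <<'E'
from h import *
st,c=wpic("w7");delta(st,[.524,-.299,.061],13);print(st["t"],st["wrist_force"],st["torque"],st["finger_force"])
s=read_camera("side")["image"][120:230,220:371,::-1];k=read_camera("scene")["image"][220:340,90:255,::-1]
z=lambda i:cv2.resize(i,(396,288),interpolation=cv2.INTER_CUBIC)
w=cv2.resize(c["image"][0:290,80:480,::-1],(396,288))
cv2.imwrite("pics/m6.png",np.vstack([np.hstack([z(s),z(k)]),np.hstack([w,w*0])]))
E
```

```text
pos [0.4761 0.2943 0.1062] yaw 23.62 tilt 0.02 -> cm [-19.38  56.28   4.52] rz 2.12
21.85 [ 0.74015247 -0.20201426 -0.67706739] [ 0.00485417 -0.04985446  0.02006039] 79.04346942901611
```

View pics/m6.png

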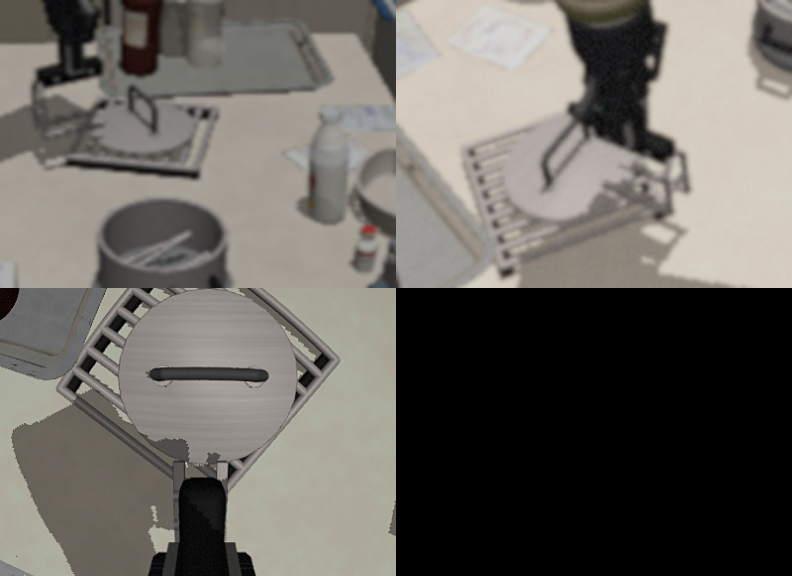

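The lid lies flat on the rack, about centred, and the tines are out of the loop. Next I'll raise the lifter and carry it back to the pad.

>>> {"method": "play_rows", "body": {"moves": [[[0,0,0,0,0,-1.0,0],[0,0,0,0,0,-2.0,0],[0,0,0,0,0,-3.0,0],[0,0,0,0,0,-3.5,0],[0,0,0,0,0,-3.5,0],[0,0,0,0,0,-2.0,0],[0,0,0,0,0,-1.5,0],[0,0,0,0,0,0,0]]]}}

```text
t: 23.0
ee_pos: [0.4766, 0.2948, 0.2722]
tool_rot: [0.979, 0.205, 0.001, -0.0]
wrist_force: [-0.5, -0.1, -2.5]
grip_width: 0.226
finger_force: 79.0
```

>>> {"method": "play_rows", "body": {"moves": [[[0,0,0,-0.35,1.0,0,0],[0,0,0,-0.7,2.0,0,0],[0,0,0,-1.03,3.03,0,0],[0,0,0,-1.38,4.02,0,0],[0,0,0,-1.38,4.02,0,0],[0,0,0,-1.38,4.02,0,0],[0,0,0,-1.38,4.02,0,0],[0,0,0,-1.38,4.02,0,0]]]}}

```text
t: 24.0
ee_pos: [0.4978, 0.0167, 0.2699]
tool_rot: [0.979, 0.204, -0.001, -0.0]
wrist_force: [0.4, 0.9, -1.6]
grip_width: 0.224
finger_force: 79.0
```

>>> {"method": "play_rows", "body": {"moves": [[[0,0,0,-1.38,4.02,0,0],[0,0,0,-1.38,4.02,0,0],[0,0,0,-1.38,4.02,0,0],[0,0,0,-1.38,4.02,0,0],[0,0,0,-1.38,4.02,0,0],[0,0,0,-1.38,4.02,0,0],[0,0,0,-1.03,3.03,0,0],[0,0,0,-0.7,2.0,0,0]]]}}

```text
t: 25.0
ee_pos: [0.5224, -0.2904, 0.2697]
tool_rot: [0.979, 0.203, -0.001, -0.001]
wrist_force: [0.2, 0.6, -1.4]
grip_width: 0.224
finger_force: 79.0
```

>>> {"method": "play_rows", "body": {"moves": [[[0,0,0,-0.35,1.0,0,0],[0,0,0.5,0,0,0,0],[0,0,0.6,0,0,0,0],[0,0,0.6,0,0,0,0],[0,0,0.4,0,0,0,0],[0,0,0,0,0,0,0],[0,0,0,0,0,0,0],[0,0,0,0,0,0,0]]]}}

```text
t: 26.0
ee_pos: [0.5245, -0.2987, 0.271]
tool_rot: [0.993, 0.114, 0.0, -0.0]
wrist_force: [0.2, 0.4, -1.4]
grip_width: 0.223
finger_force: 79.0
```

```bash
python3 - <<'E'
from h import *
st=get_state();delta(st,[.524,-.299,.0625],13);print(st["t"],st["wrist_force"],st["torque"],st["finger_force"])
E
```

```text
pos [ 0.5245 -0.2987  0.271 ] yaw 13.15 tilt 0.01 -> cm [-5.000e-02  2.000e-02  2.085e+01] rz 0.03
26.0 [ 0.24232971  0.41123954 -1.39321586] [ 0.00979739 -0.05235787  0.0205801 ] 78.97999048233032
```

>>> {"method": "play_rows", "body": {"moves": [[[0,0,0,0,0,1.5,0],[0,0,0,0,0,3.0,0],[0,0,0,0,0,4.0,0],[0,0,0,0,0,4.0,0],[0,0,0,0,0,4.0,0],[0,0,0,0,0,2.2,0],[0,0,0,0,0,1.0,0],[0,0,0,0,0,0.4,0]]]}}

```text
t: 27.0
ee_pos: [0.5243, -0.2987, 0.0695]
tool_rot: [0.993, 0.114, -0.0, -0.0]
wrist_force: [-0.2, -0.2, -0.6]
grip_width: 0.227
finger_force: 79.0
```

>>> {"method": "play_rows", "body": {"moves": [[[0,0,0,0,0,0.2,0],[0,0,0,0,0,0.2,0],[0,0,0,0,0,0.1,0],[0,0,0,0,0,0.1,0],[0,0,0,0,0,0.1,0],[0,0,0,0,0,0,0],[0,0,0,0,0,0,0],[0,0,0,0,0,0,0]]]}}

```text
t: 28.0
ee_pos: [0.5245, -0.2988, 0.063]
tool_rot: [0.993, 0.114, 0.0, -0.0]
wrist_force: [-1.1, -0.7, -1.3]
grip_width: 0.226
finger_force: 79.0
```

>>> {"method": "play_rows", "body": {"moves": [[[0,0,0,0,0,0.1,0],[0,0,0,0,0,0.05,0],[0,0,0,0,0,0.05,0],[0,0,0,0,0,0.0,0],[0,0,0,0,0,0,0],[0,0,0,0,0,0,0],[0,0,0,0,0,0,0],[0,0,0,0,0,0,0]]]}}

```text
t: 29.0
ee_pos: [0.5246, -0.2987, 0.0611]
tool_rot: [0.993, 0.114, 0.0, -0.0]
wrist_force: [-0.3, 0.1, -0.0]
grip_width: 0.228
finger_force: 79.2
```

>>> {"method": "play_rows", "body": {"moves": [[[0,0,0,0,0,0.05,0],[0,0,0,0,0,0,0],[0,0,0,0,0,0,0.25],[0,0,0,0,0,0,0.3],[0,0,0,0,0,0,0.4],[0,0,0,0,0,0,0.5],[0,0,0,0,0,0,0.7],[0,0,0,0,0,0,1]]]}}

```text
t: 30.0
ee_pos: [0.5245, -0.2987, 0.0605]
tool_rot: [0.993, 0.114, 0.0, -0.0]
wrist_force: [-0.1, -0.1, -0.1]
grip_width: 0.887
finger_force: 0.0
```

>>> {"method": "play_rows", "body": {"moves": [[[0,0,0,0,0,0,1],[0,0,0,0,0,0,1],[0,0,0,0,0,-1,1],[0,0,0,0,0,-2,1],[0,0,0,0,0,-4,1],[0,0,0,0,0,-5,1],[0,0,0,0,0,-5,1],[0,0,0,0,0,-3,1]]]}}

```text
t: 31.0
ee_pos: [0.5251, -0.299, 0.2647]
tool_rot: [0.993, 0.114, 0.002, 0.001]
wrist_force: [0.4, 0.1, -0.7]
grip_width: 0.997
finger_force: 0.0
```

>>> {"method": "play_rows", "body": {"moves": [[[0,0,0,0,0,0,1],[0,0,0,0,0,0,1],[0,0,0,0,0,0,1],[0,0,0,0,0,0,1],[0,0,0,0,0,0,1],[0,0,0,0,0,0,1],[0,0,0,0,0,0,1],[0,0,0,0,0,0,1]]]}}

```text
t: 32.0
ee_pos: [0.5245, -0.2987, 0.2605]
tool_rot: [0.993, 0.114, 0.0, -0.0]
wrist_force: [0.6, -0.1, -1.0]
grip_width: 0.999
finger_force: 0.0
```

```bash
python3 - <<'E'
from h import *
st,c=wpic("w8");print(st["t"],st["ee_pos"],st["wrist_force"])
# black grip: largest dark blob inside the pad disc around image centre
g=cv2.cvtColor(c["image"],cv2.COLOR_RGB2GRAY)[60:270,200:370]
m=(g<40).astype(np.uint8);n,lb,stt,ce=cv2.connectedComponentsWithStats(m)
for i in np.argsort(-stt[1:,4])[:4]+1: print(stt[i],ce[i]+[200,60],wplane(st,c,*(ce[i]+[200,60]),.085))
E
```

```text
32.0 [ 0.52449712 -0.29874056  0.26051496] [ 0.55694424 -0.11723837 -0.98035734]
[  71   79   26   77 1520] [282.425      177.00592105] [ 0.5246 -0.2983  0.085 ]
[149   0  21  46 125] [355.232  82.904] [ 0.6408 -0.3485  0.085 ]
[152 186   8  24  71] [356.23943662 259.52112676] [ 0.4463 -0.4076  0.085 ]
[161 200   7  10  28] [363.28571429 265.25      ] [ 0.4405 -0.4189  0.085 ]
```

The grip shows as an upright dark blob at (282,177), which is (0.5246, -0.298), on the pad's middle. The fingers are clear, so I'm handing in.

```bash
python3 -c "
from cell import *
print(sign_off())"
```

```text
the job is handed in; nothing more can be done
None
```

I handed the job in at about 32 s of the 72 s allowed. The lid lies flat on the middle of the rack, and the lifter stands on the middle of its pad with its grip about 3 mm off centre. No verdict came back.

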